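Open the biscuit bay of the bakery display case

TASK

The plate of round biscuits is wanted from the glass display case. See at which end of the case it stands and slide the door of that end fully open, behind the locked middle door. Leave the door at the other end as it is.

Things in the scene. Friction and masses are not known exactly. Their poses are not given: they have to be found in the camera images.
- case: Fixed glass display case 280 mm deep (x), 640 wide (y), 195 high, glass roof. Origin: centre of underside; x away from the robot, y along the doors to the left end. Doors on a double track in its -x side: the middle one (y -100 to 100) on the front track, locked, outer face at x -130; left and right ones (210 wide) on the rear track slide behind it. Tracks reach to x -140 mm, level with the roof.
- left_pull (a point): Pull of the left (+y) door: upright bar 14 x 14 mm, 90 tall, 48 clear of the door on two 10 thick stand-offs, free all round. Point: on the bar's axis, 20 below its top, 170 above the table, at x -165 of the case; axes as the case's. Shut at y +275 of the case, fully open at its stop at y +125 (slides to -y); starts up to 30 open. About 3 N moves it; it stays where left.
- right_pull (a point): The same point on the pull of the right (-y) door, its mirror image. Shut at y -275 mm of the case, fully open at its stop at y -125 mm (slides to +y); starts up to 30 mm open. About 3 N moves it; it stays where left.
- biscuits: White paper plate, 136 mm across, heaped with round flat biscuits (39 mm discs), inside the case at its left or right end, about 215 mm from the middle. The other end has an equal plate with a loaf-shaped cake; a ring cake stands behind the middle door. Origin: centre of the plate's underside.

How it is judged:
By the outcome, as a careful person would: the job done as asked, in the order asked, and still so for the second after the job is handed in, with the robot touching nothing.
It also fails if it takes over 32 s, if anything falls off the work surface, if the arm or the gripper's body presses on something with over 40 N, if the wrist force passes 120 N, or if a joint passes its speed limit or range.

ROBOT

A 6-joint arm with a two-finger parallel gripper is mounted at the origin on the work surface. World frame = base frame: x ahead of the robot, y to its left, z up, the work surface at z = 0. Lengths are in mm, angles in rad, forces in N, time in s.
With the tool pointing down it reaches from about 300 to 775 mm from the base axis. Payload 14.6 kg.
Tool frame: the origin (TCP) lies on the centre line of the jaws, within the pads' length; the fingertips stand 8 mm ahead of it and the grasp point (between the pads) lies 11 mm behind it; z points along the fingers, y is the line along which they close (so a half turn about z gives the same grasp; the last joint's range is limited). The gripper opens to 94 mm and grips with 3 to 60 N. Pads are 16 mm wide; open, the fingers measure 119 mm over their backs; the gripper's body (75 mm by 177 mm) begins 78 mm behind the grasp point.
Start: joints at [1.055, 0.3, 1.521, -0, 1.321, -0.067], TCP at [238.633, 495.524, 213.446] pointing down, gripper open.
Joint ranges: [-3.03, 3.03], [-0.79, 2.21], [0.23, 2.52], [-1.04, 4.18], [0, 3.07], [-2.55, 2.55]. Speed limits (rad/s): [2.22, 2.22, 2.57, 3.14, 3.14, 3.14].

INTERFACE

Orientations are given as [roll, pitch, yaw] about the fixed x, y, z axes, in that order (R = Rz(yaw) Ry(pitch) Rx(roll)).
In Python, from cell import manip gives the robot as it stands.
- The arm moves only by the tool jog_arm, never from a script. Its argument "rows" is one flat list of numbers, 7 for each row, row after row: the shift along the world's x, y, z in cm, then the turn, a rotation vector about the world's x, y, z in rad, then the closure, from 0 (fully open) to 1 (shut). In form: [dx, dy, dz, rx, ry, rz, fingers, dx, dy, dz, rx, ry, rz, fingers, ...]. A call has 1 to 20 rows; each row shifts and turns the commanded pose from where the row before left it; what a row does not reach is not made up. A row lasts 1/12 s, in which the tool goes at most 41.7 mm and 7.16 degrees, less where a joint would pass 70% of its speed; a pose out of reach is approached as far as the arm can. A call with a gripper value outside its range is refused whole. The fingers move at their own pace and stop on an object; "newtons" is the grip in N (left out, the last holds). Time passes only in rows, so rows that do not move let the fingers close. It gives the time, the measured TCP pose, the force, the opening and the grip force at its end, in the units of the state.
- manip.read_state(): the state, without advancing time (a new reading comes with each control period).
- manip.camera(name): name is "scene" or "top" or "wrist"; returns (picture, depth): 384x512x3 uint8, blue, green, red; 384x512 float32, mm along the optical axis (not along the pixel's ray), 0 where there is no reading.
- manip.camera_model(name): a dict with "K" (3x3 intrinsics, pixels), "R" (3x3) and "t" (3): a world point X has camera coordinates R X + t. Camera axes: x right, y down, z forward; pixel columns grow to the right and rows downward; lengths in mm; the calibration is good to about 2 mm. A picture is of the moment at which its call begins: read the wrist's pose just before it. camera_model takes no time and is no camera call; for the wrist camera it gives the pose at the moment of the call.
- manip.sign_off(): hands the job in; it is judged then, once.
The state is a dict: "clock": time; "joints": joint angles; "qd": joint speeds; "effort": joint torques, N m; "eef_pos": TCP position; "eef_rot": TCP orientation; "wrist_force": force on the tool from outside, world axes, zero at the start; "moment": the same for the moment, N m; "finger_gap": finger opening in mm; "finger_force": force on a finger pad.
Only numpy, scipy, OpenCV 4.12 (cv2) and the standard library are available. Lean on these libraries where they do the work, as an engineer would, in place of code of your own. Each camera call takes 0.05 s, during which the arm holds its last target. There are 200 camera calls.

## Working session

There is one attempt and no reset: what is moved stays moved. The work goes in short steps, Python scripts to look and compute and a tool call to move; the robot and the scene stay as the last step left them, time stands still between calls to the robot, and variables do not carry over. Pictures are saved under pics/ and viewed, at most 10 in all, crops included, and the job is handed in when it is done.

Besides the shell and the picture viewer there is one more tool, called as name(argument=value, ...) on one line, values as JSON. jog_arm: Moves the arm, as the interface text tells. Its arguments: {"type":"object","properties":{"rows":{"type":"array"},"newtons":{"type":"number"}},"required":["rows"]}

```bash
mkdir -p pics; python3 - <<'E'
from cell import manip
import cv2,numpy as np
for n in("scene","top"):
    p,d=manip.camera(n); cv2.imwrite(f"pics/{n}0.png",p); np.save(f"pics/{n}0.npy",d)
    m=manip.camera_model(n); print(n,np.round(m["K"],1).tolist(),np.round(m["R"],3).tolist(),np.round(m["t"],1).tolist())
s=manip.read_state();print(s["clock"],s["eef_pos"],s["eef_rot"],s["finger_gap"])
E
```

```text
scene [[396.8, 0.0, 254.1], [0.0, 396.8, 191.5], [0.0, 0.0, 1.0]] [[0.976, -0.218, -0.006], [-0.209, -0.923, -0.324], [0.065, 0.317, -0.946]] [-553.4, 186.3, 913.5]
top [[492.8, 0.0, 259.4], [0.0, 492.8, 194.3], [0.0, 0.0, 1.0]] [[-0.045, -0.999, 0.004], [-0.974, 0.043, -0.221], [0.221, -0.014, -0.975]] [16.9, 609.2, 1222.0]
0.1 [238.52794176 495.33769584 212.93075656] [-3.14051052e+00 -8.12398918e-05  2.69275514e+00] 94.17700010406266
```

View pics/scene0.png

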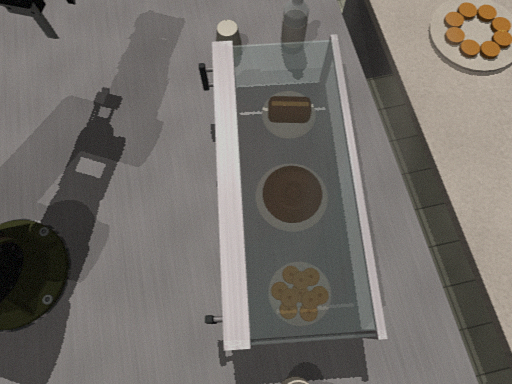

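View pics/top0.png

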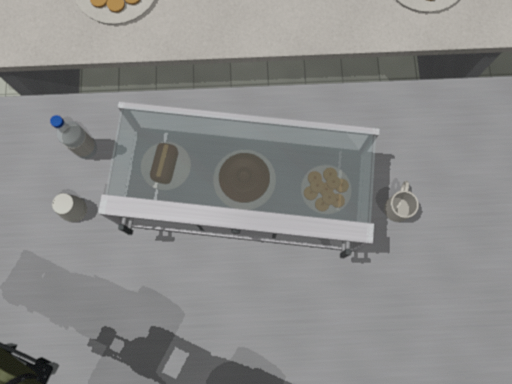

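The round biscuits are on the plate at the -y end: scene (300,292), top (327,188). The loaf is at the +y end. The right pull is near top (346,252) and scene (212,320). Next I'll zoom in on both views.

```bash
cat > h.py <<'E'
from cell import manip
import numpy as np, cv2
def ray(n,u,v):
    m=manip.camera_model(n);R=np.array(m["R"]);t=np.array(m["t"])
    return -R.T@t, R.T@np.linalg.solve(m["K"],[u,v,1.])
def plane(n,u,v,z):
    c,d=ray(n,u,v);return c+d*(z-c[2])/d[2]
def tri(a,b):
    c1,d1=ray("scene",*a);c2,d2=ray("top",*b)
    s=np.linalg.lstsq(np.c_[d1,-d2],c2-c1,rcond=None)[0]
    p,q=c1+d1*s[0],c2+d2*s[1];return (p+q)/2,np.linalg.norm(p-q)
def proj(n,X):
    m=manip.camera_model(n);p=np.array(m["K"])@(np.array(m["R"])@X+np.array(m["t"]));return p[:2]/p[2]
E
python3 - <<'E'
from h import *
a=cv2.imread("pics/scene0.png");b=cv2.imread("pics/top0.png")
r=lambda i:cv2.resize(i,None,fx=6,fy=6,interpolation=cv2.INTER_NEAREST)
cv2.imwrite("pics/c.png",np.hstack([r(a[290:360,190:255]),r(b[215:285,315:380])])[:600,:800])
for n,uv in [("top",(100,213)),("top",(101,198)),("top",(372,241)),("top",(374,226)),("top",(121,103)),("top",(378,131)),
 ("scene",(213,42)),("scene",(233,41)),("scene",(225,350)),("scene",(249,347)),("scene",(332,36)),("scene",(385,338))]:
    print(n,uv,plane(n,*uv,195).round(0))
d=np.load("pics/top0.npy");print(d[215:222,365],d[205,105])
E
```

```text
top (100, 213) [552. 365. 195.]
top (101, 198) [588. 364. 195.]
top (372, 241) [ 459. -263.  195.]
top (374, 226) [ 494. -271.  195.]
top (121, 103) [825. 321. 195.]
top (378, 131) [ 725. -303.  195.]
scene (213, 42) [557. 368. 195.]
scene (233, 41) [601. 360. 195.]
scene (225, 350) [ 459. -263.  195.]
scene (249, 347) [ 500. -267.  195.]
scene (332, 36) [819. 324. 195.]
scene (385, 338) [ 730. -304.  195.]
[1150.4268 1146.5741 1148.0927 1144.5237 1143.6171 1147.2362 1147.16  ] 1149.4221
```

View pics/c.png

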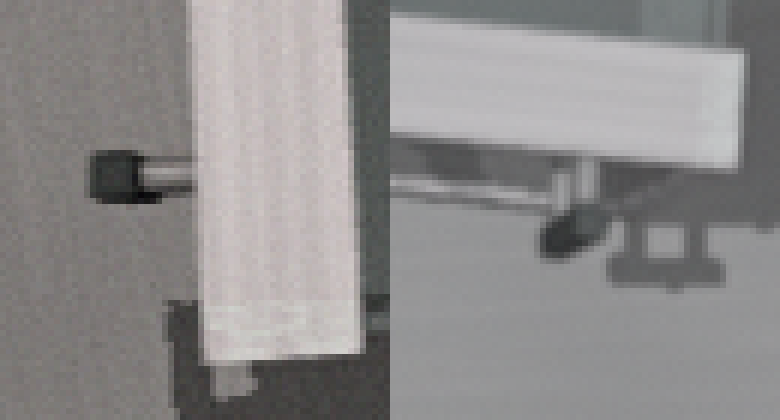

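The bar top shows at about (208.8,318.7) in the scene view and (350,250) in the top view. The bar is free, with its stand-offs going right into the rail.

```bash
python3 - <<'E'
from h import *
L=(np.array([552,365])+[557,368])/2;Rr=np.array([459,-263.])
B=(np.array([825,321])+[819,324]+[725,-303]+[730,-304])/4
ey=(L-Rr);w=np.hypot(*ey);ey/=w;ex=np.array([ey[1],-ey[0]]);F=(L+Rr)/2
print("w",w,"yaw",np.arctan2(ex[1],ex[0]),"depth",(B-F)@ex)
c=F+140*ex;print("centre",c)
print(plane("scene",208.8,318.7,190),plane("top",350,250.5,190),plane("top",342,256,100),tri((208.8,318.7),(350,250.5)))
for nm,y in(("L",275),("L",245),("R",-275),("R",-245),("R",-125)):
    P=c-165*ex+y*ey;print(nm,y,P.round(1),[proj(n,np.r_[P,190]).round(1) for n in("scene","top")])
P=plane("scene",208.8,318.7,190)[:2]-c;print("case coords",P@ex,P@ey)
P=plane("top",350,250.5,190)[:2]-c;print("case coords",P@ex,P@ey)
P=plane("top",327,188,20)[:2]-c;print("bisc",P@ex,P@ey)
E
```

```text
w 636.7028349237971 yaw -0.15055965444131464 depth 271.305333548066
centre [645.16622051  30.75119292]
[ 440.68617668 -206.57057369  190.        ] [ 439.81513929 -211.18971811  190.        ] [ 436.2002715  -207.51871089  100.        ] (array([ 440.2709722 , -208.19302347,  199.0950714 ]), np.float64(3.7049092566377784))
L 275 [523.3 327.4] [array([201.5,  61.1]), array([116.5, 224.9])]
L 245 [518.8 297.7] [array([201.8,  72.6]), array([129.3, 226.3])]
R -275 [ 440.8 -216.4] [array([209.9, 324.4]), array([352.2, 250. ])]
R -245 [ 445.3 -186.7] [array([209.3, 306.6]), array([339.2, 248.6])]
R -125 [463.3 -68.1] [array([207.2, 240.1]), array([287.5, 243.1])]
case coords -166.5705774574835 -265.30727837409836
case coords -166.73892874842755 -270.004815934817
bisc 18.74217194428867 -226.29342817330087
```

jog_arm(rows=[0.5,-3,1,0,0,0.015,0,1,-3.5,1,0,0,0.015,0,1,-3.5,1,0,0,0.015,0,1,-3.5,0,0,0,0.015,0,1,-3.5,0,0,0,0.015,0,1,-3.5,0,0,0,0.015,0,1,-3.5,0,0,0,0.015,0,1,-3.5,0,0,0,0.015,0,1,-3.5,0,0,0,0.015,0,1,-3.5,0,0,0,0.015,0,1,-3.5,0,0,0,0.015,0,1,-3.5,0,0,0,0.015,0,1,-3.5,0,0,0,0.015,0,1,-3.5,0,0,0,0.015,0,1,-3.5,0,0,0,0.015,0,1,-3.5,0,0,0,0.015,0,1,-3.5,0,0,0,0.015,0,1,-3.5,0,0,0,0.015,0,1,-3.5,0,0,0,0.015,0,1,-3.5,0,0,0,0.013,0])

```text
clock: 1.77
eef_pos: [433.6, -201.4, 243.2]
eef_rot: [3.141, -0.0, 2.991]
wrist_force: [0.2, 0.3, 0.4]
finger_gap: 93.7
finger_force: 0.0
```

```bash
python3 - <<'E'
from h import *
p,d=manip.camera("wrist");cv2.imwrite("pics/w1.png",p)
for X in([440,-208,190],[440.8,-216.4,190]):print(proj("wrist",np.array(X)))
s=manip.read_state();print(s["eef_pos"],s["eef_rot"],proj("wrist",s["eef_pos"]))
E
```

```text
[251.9144648  214.20181375]
[242.76480986 216.34611047]
[ 434.55541725 -205.73837735  242.7060172 ] [-3.14061879e+00 -5.24671686e-04  2.99024248e+00] [253.37726958 234.93305197]
```

View pics/w1.png

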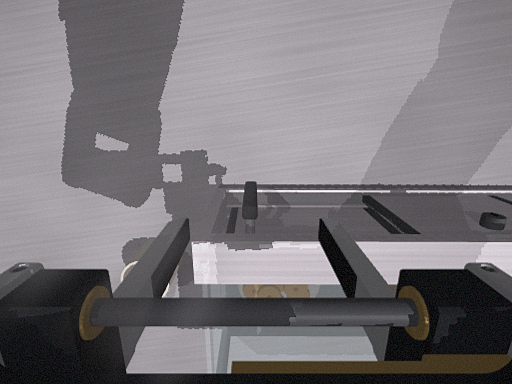

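The bar sits between the fingers at (250,214), matching the predicted (252,214). I'll lower over it and close lightly.

jog_arm(rows=[0.5,-0.3,0,0,0,0,0,0,0,0,0,0,0,0,0,0,-1.5,0,0,0,0,0,0,-1.5,0,0,0,0,0,0,-1.5,0,0,0,0,0,0,-1.5,0,0,0,0,0,0,-1.4,0,0,0,0,0,0,-1,0,0,0,0,0,0,0,0,0,0,0,0,0,0,0,0,0,0], newtons=6)

```text
clock: 2.65
eef_pos: [438.7, -201.9, 159.7]
eef_rot: [3.141, -0.0, 2.992]
wrist_force: [0.3, 0.6, 0.1]
finger_gap: 94.1
finger_force: 0.0
```

jog_arm(rows=[0,0,0,0,0,0,0.5,0,0,0,0,0,0,0.8,0,0,0,0,0,0,1,0,0,0,0,0,0,1,0,0,0,0,0,0,1,0,0,0,0,0,0,1,0,0,0,0,0,0,1,0,0,0,0,0,0,1,0,0,0,0,0,0,1,0,0,0,0,0,0,1], newtons=6)

```text
clock: 3.48
eef_pos: [438.6, -202.5, 159.4]
eef_rot: [3.142, -0.0, 2.991]
wrist_force: [0.1, 0.8, 0.6]
finger_gap: 30.5
finger_force: 0.0
```

jog_arm(rows=[0,0,0,0,0,0,1,0,0,0,0,0,0,1,0,0,0,0,0,0,1,0,0,0,0,0,0,1,0,0,0,0,0,0,1,0,0,0,0,0,0,1], newtons=12)

```text
clock: 3.98
eef_pos: [438.6, -202.6, 159.4]
eef_rot: [-3.141, 0.0, 2.991]
wrist_force: [-0.3, -3.1, -1.1]
finger_gap: 14.0
finger_force: 12.0
```

jog_arm(rows=[0.08,0.5,0,0,0,0,1,0.15,1,0,0,0,0,1,0.15,1,0,0,0,0,1,0.15,1,0,0,0,0,1,0.15,1,0,0,0,0,1,0.15,1,0,0,0,0,1,0.15,1,0,0,0,0,1,0.15,1,0,0,0,0,1,0.15,1,0,0,0,0,1,0.15,1,0,0,0,0,1,0.15,1,0,0,0,0,1,0.15,1,0,0,0,0,1,0.08,0.5,0,0,0,0,1,0,0,0,0,0,0,1,0,0,0,0,0,0,1,0,0,0,0,0,0,1], newtons=20)

```text
clock: 5.32
eef_pos: [457.3, -81.3, 159.4]
eef_rot: [3.141, 0.001, 2.992]
wrist_force: [6.6, 1.7, -5.1]
finger_gap: 14.1
finger_force: 20.0
```

jog_arm(rows=[0.08,0.3,0,0,0,0,1,0.06,0.3,0,0,0,0,1,0.05,0.3,0,0,0,0,1,0.05,0.2,0,0,0,0,1,0,0,0,0,0,0,1,0,0,0,0,0,0,1])

```text
clock: 5.82
eef_pos: [459.0, -70.8, 159.4]
eef_rot: [3.141, -0.0, 2.991]
wrist_force: [-0.9, 2.1, -0.3]
finger_gap: 13.9
finger_force: 20.0
```

jog_arm(rows=[0.03,0.2,0,0,0,0,1,0,0,0,0,0,0,1,0,0,0,0,0,0,1])

```text
clock: 6.07
eef_pos: [459.3, -69.3, 159.4]
eef_rot: [3.141, -0.0, 2.991]
wrist_force: [-2.4, 1.3, 0.4]
finger_gap: 13.9
finger_force: 20.0
```

jog_arm(rows=[0.03,0.2,0,0,0,0,1,0,0,0,0,0,0,1,0,0,0,0,0,0,1])

```text
clock: 6.32
eef_pos: [459.6, -67.4, 159.4]
eef_rot: [3.142, -0.0, 2.991]
wrist_force: [-4.6, -1.0, 1.8]
finger_gap: 14.5
finger_force: 20.0
```

jog_arm(rows=[0.0,0.2,0,0,0,0,1,0,0,0,0,0,0,1,0,0,0,0,0,0,1])

```text
clock: 6.57
eef_pos: [459.9, -65.4, 159.4]
eef_rot: [3.141, 0.0, 2.991]
wrist_force: [-0.6, -0.4, -0.7]
finger_gap: 13.8
finger_force: 20.0
```

jog_arm(rows=[0.0,0.2,0,0,0,0,1,0,0,0,0,0,0,1,0,0,0,0,0,0,1])

```text
clock: 6.82
eef_pos: [459.9, -65.2, 159.5]
eef_rot: [-3.138, 0.001, 2.99]
wrist_force: [-0.1, -17.6, -3.3]
finger_gap: 13.5
finger_force: 20.0
```

jog_arm(rows=[0.0,0.1,0,0,0,0,1,0,0,0,0,0,0,1,0,0,0,0,0,0,1])

```text
clock: 7.07
eef_pos: [459.9, -65.2, 159.4]
eef_rot: [-3.137, 0.001, 2.99]
wrist_force: [-1.0, -26.4, -3.9]
finger_gap: 14.0
finger_force: 20.0
```

That's the stop: the TCP has halted and the force is rising. I'll unload, open and lift.

jog_arm(rows=[0,-0.2,0,0,0,0,1,0,0,0,0,0,0,1,0,0,0,0,0,0,0.6,0,0,0,0,0,0,0.5,0,0,0,0,0,0,0.3,0,0,0,0,0,0,0.3,0,0,0,0,0,0,0.3,0,0,0,0,0,0,0.3,0,0,0,0,0,0,0.3,0,0,0,0,0,0,0.3])

```text
clock: 7.9
eef_pos: [459.8, -64.4, 159.5]
eef_rot: [3.142, 0.0, 2.991]
wrist_force: [-0.2, 0.8, 1.4]
finger_gap: 63.3
finger_force: 0.0
```

jog_arm(rows=[0,0,1,0,0,0,0.3,0,0,1.5,0,0,0,0.3,0,0,1.5,0,0,0,0.3,0,0,1.5,0,0,0,0.3,0,0,1.5,0,0,0,0.3,0,0,1.5,0,0,0,0.3,-1,0,1,0,0,0,0.3,-2,0,0,0,0,0,0.3,-2,0,0,0,0,0,0.3,-2,0,0,0,0,0,0.3,-2,0,0,0,0,0,0.3,0,0,0,0,0,0,0.3,0,0,0,0,0,0,0.3])

```text
clock: 8.98
eef_pos: [369.6, -64.6, 255.5]
eef_rot: [-3.141, 0.002, 2.99]
wrist_force: [0.8, 0.0, 0.3]
finger_gap: 65.9
finger_force: 0.0
```

```bash
python3 - <<'E'
from h import *
p,d=manip.camera("scene");cv2.imwrite("pics/s2.png",cv2.resize(p,(800,600)))
s=manip.read_state();print(s["clock"],s["eef_pos"],s["wrist_force"],s["finger_gap"])
print(proj("scene",np.array([460,-65,190])),proj("scene",np.array([463,-68,190])))
E
```

```text
9.0333 [370.08047536 -64.55193624 255.25496832] [-0.40887116  0.35363086 -0.61085354] 65.41445663838871
[205.1625613  238.87885891] [207.02783214 240.07237107]
```

View pics/s2.png

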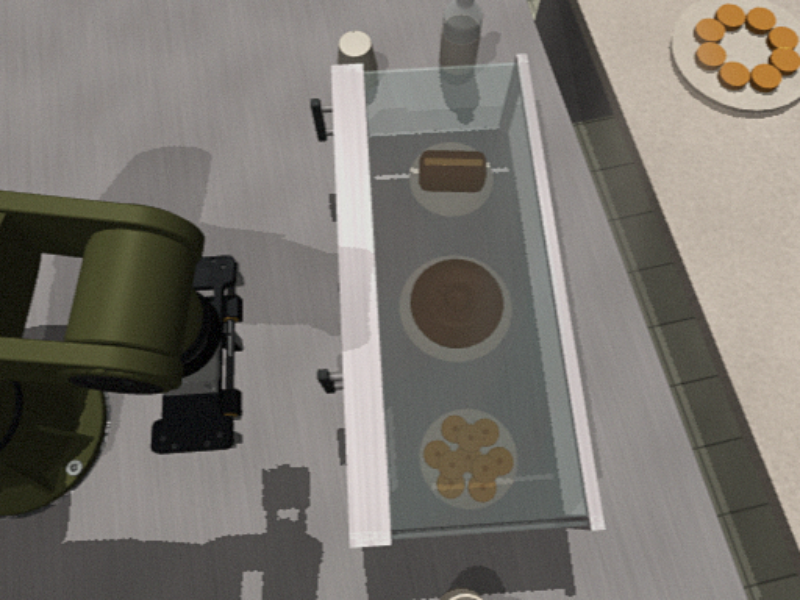

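The right pull is now at (325,380) in the enlarged view, which is (208,242) in full-frame pixels. The stop should appear at about (207,240). The left door hasn't moved, and the arm is clear of everything.

```bash
python3 -c "
from cell import manip
print(manip.sign_off())"
```

```text
the job is handed in; nothing more can be done
None
```

The biscuits are at the right (-y) end, so I slid the right door open until it hit its stop, left the left door as it was, and handed the job in with the arm clear at about 9 s.

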